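Seal the vacuum tub and wind its pump

ROBOT

A 6-joint arm with a two-finger parallel gripper is mounted at the origin on a cart in front of the work surface, level with it; the furniture and walls round the work are solid. World frame = base frame: x ahead of the robot, y to its left, z up, the work surface at z = 0. Lengths are in m, angles in degrees, forces in N, time in s.
With the tool pointing down it reaches from about 0.325 to 0.85 m from the base axis. Payload 15.5 kg.
Tool frame: the origin (TCP) lies midway between the tips of the shut fingers; the grasp point (between the pads) lies 19 mm behind it; y points along the fingers, x is the direction in which the jaws open and shut, and the axes are right-handed (so a half turn about y gives the same grasp; the last joint's range is limited). The gripper opens to 91 mm and grips with 3 to 60 N. Pads are 32 mm wide; open, the fingers measure 118 mm over their backs; the gripper's body (76 mm by 178 mm) begins 60 mm behind the grasp point.
Start: joints at [-82.076, 28.281, 77.091, -0, 74.628, -5.472], TCP at [0.145, -0.608, 0.214] pointing down, gripper open.
Joint ranges: [-166.48, 166.48], [-47.26, 123.95], [12.59, 153.08], [-70.14, 250.14], [6.76, 159.57], [-176.63, 176.63]. Speed limits (degrees/s): [108.29, 108.29, 147.25, 172.46, 172.46, 172.46].

INTERFACE

Orientations are given as a 3x3 rotation matrix whose columns are the frame's x, y, z axes.
In Python, from bench import ctrl gives the robot as it stands. The module is installed in compiled form; this text tells all that it offers. Calls block until the motion is done:
- ctrl.goto(position, orientation): joint-space move of the TCP to a pose.
- ctrl.move_l(position, vel=0.15, ori=None, contact_N=None): straight line of the TCP; ori=None keeps the orientation; vel is the mean speed in m/s. With contact_N (N) it stops when the force on the tool has changed by that much, and returns True; else False.
- ctrl.movej(angles): joint-space move.
- ctrl.command_gripper(opening): opening from 0.0 (shut) to 1.0 (fully open); the grip force is fixed at half the most; returns when the fingers have stopped.
- ctrl.sleep(seconds).
- ctrl.ik(position, orientation): joint angles nearest the present ones, or None.
- ctrl.read_camera(name): name is "scene" or "top" or "wrist"; returns the picture (480x640x3 uint8, blue, green, red); there is no depth.
- ctrl.camera_params(name): a dict with "fx", "fy", "cx", "cy" (pixels), "pose" (4x4, takes a point from camera to world coordinates); the wrist camera has in their place "T_tool_cam" (4x4, takes a point from camera to tool coordinates, whose origin is the TCP and whose axes are the tool frame's). Camera axes: x right, y up, looking along -z (the intrinsics and any distortion apply to the point x, -y, -z); pixel columns grow to the right and rows downward; lengths in m; the calibration is good to about 2 mm. A picture is of the moment at which its call begins: read the wrist's pose just before it. camera_params takes no time and is no camera call.
A pose or a line that the arm cannot do raises ctrl.MotionError and nothing moves.
- ctrl.sign_off(): hands the job in, once; it reports no verdict.
Readings, each from a call of its own:
- ctrl.current_t(): time.
- ctrl.current_q(): joint angles.
- ctrl.current_dq(): joint speeds.
- ctrl.current_effort(): joint torques, N m.
- ctrl.current_tool_pos(): TCP position.
- ctrl.current_eef_rot(): TCP orientation.
- ctrl.current_contact_force(): force on the tool from outside, world axes, zero at the start.
- ctrl.current_wrist_torque(): the same for the moment, N m.
- ctrl.current_grip_width(): opening from 0.0 (shut) to 1.0 (fully open).
Only numpy, scipy, OpenCV 4.12 (cv2) and the standard library are available. Lean on these libraries where they do the work, as an engineer would, in place of code of your own. Each camera call takes 0.05 s, during which the arm holds its last target. There are 200 camera calls.

TASK

Close up the vacuum food tub: press the four corners of the lid's green rim down until each is fully home, flush with the white panel. Then fit the loose crank onto the square shaft in the middle of the lid and wind it clockwise (seen from above) round full circles until the red indicator pin has sunk level with its black collar, about two full turns. Leave the crank sitting on the shaft and the jam jar, salt shaker and tumbler where they stand.

Things in the scene. Friction and masses are not known exactly. Their poses are not given: they have to be found in the camera images.
- keeper: Vacuum tub fixed to the worktop: clear tub 119x181 mm on a rubber mat. Origin: centre of the mat's underside, z=0; y along the tub's long side, z up. White lid panel 94x156, top 68 mm up; round it a green rim 124x186 in 4 corner pieces. Mid-panel a grey pump housing (62 to 68 mm dia.), top 88 mm up, bears the shaft. Red pin (14 mm dia.) in a black collar 55 mm from the middle to +y.
- pad_a (a point): Centre of the top of the round press spot (32 mm diameter) of the green rim piece at the tub's (-x, +y) corner; moves with the piece. Seated, it is 70 mm above the worktop (the spot is 2 mm higher than the panel; the rim beside it is flush); fully up, 76 mm. About 7 N of gasket friction; stays where it is left.
- pad_b (a point): The same at the (-x, -y) corner.
- pad_c (a point): The same at the (+x, -y) corner.
- pad_d (a point): The same at the (+x, +y) corner.
- rim_a (a joint): How far rim piece a is pressed down: 0 fully up, 0.006 m fully seated (stop). Starts between 0 and 0.002.
- rim_b (a joint): The same for piece b.
- rim_c (a joint): The same for piece c.
- rim_d (a joint): The same for piece d.
- shaft_foot (a point): Foot of the upright steel square shaft, on its axis at the top of the pump housing (88 mm above the worktop). x and y axes are parallel to the flats and turn with the shaft. The shaft is 16 mm square for 16 mm, then a 12.5 mm square lead-in of 5 mm; 21 mm high in all.
- shaft (a joint): Turn of the shaft in rad, growing clockwise seen from above; starts between 0.2 and 1.6. The red pin is level with its collar at 13.0, and goes on sinking a little without harm up to the stop at 22. The shaft turns against about 0.12 N m of friction and stays where it is left.
- indicator (a joint): How far the red pin has sunk, m: 0.00108 per rad of the shaft; 0.014 is level with the collar.
- crank: Loose crank, 0.2 to 0.3 kg, lying as it is used. Origin: centre of the socket's mouth on the hub's underside; x along the arm to the knob, z up. Hub: steel, 38x38 mm, 30 high, flats along x and y; blind 18 mm square socket 24 deep from below. Arm: 22 wide, 10 thick, level with the underside, ends 96 mm from the hub axis. Fitted, the underside rests on the pump housing. Balances 20 mm from the hub axis.
- crank_grip (a point): Middle of the black upright knob, on the knob's axis, 80 mm from the hub's axis and 34 mm above the crank's underside. The knob is 26 mm in diameter, from 11 to 57 mm above the crank's underside, and turns freely about its own axis.
- jam_jar: Bystander: glass jam jar with red lid, 65 mm diameter, 86 mm high; origin at the centre of its underside.
- salt_shaker: Bystander: grey salt shaker, 44 mm diameter, 90 mm high; origin at the centre of its underside.
- glass_tumbler: Bystander: pinkish tumbler, 77 mm diameter, 105 mm high; origin at the centre of its underside.
Not all that is in view belongs to the job. What is shaped like the crank but purple is not meant.

How it is judged:
By the outcome, as a careful person would: the job done as asked, in the order asked, and still so for the second after the job is handed in, with the robot touching nothing.
It also fails if it takes over 72 s, if anything falls off the work surface, if the arm or the gripper's body presses on something with over 40 N, if the wrist force passes 120 N, or if a joint passes its speed limit or range.

## Working session

There is one attempt and no reset: what is moved stays moved. The work goes in short steps, each a Python script; the robot and the scene stay as the last script left them, time stands still between calls to the robot, and variables do not carry over. Pictures are saved under pics/ and viewed, about 8 in all and at most 12, crops included, and the job is handed in when it is done.

```bash
mkdir -p pics; python3 - <<'E'
from bench import ctrl
import cv2,numpy as np
np.set_printoptions(precision=4,suppress=True)
for n in("top","scene"):
    cv2.imwrite(f"pics/{n}0.png",ctrl.read_camera(n)); print(n,ctrl.camera_params(n))
print(ctrl.camera_params("wrist"),ctrl.current_t(),ctrl.current_eef_rot())
E
```

```text
top {'fx': 439.5161919979421, 'fy': 439.5161919979421, 'cx': 320.61604052976423, 'cy': 238.24471407618313, 'pose': array([[ 0.002 ,  0.9962, -0.0869,  0.5191],
       [-0.9997, -0.    , -0.0227, -0.0135],
       [-0.0226,  0.087 ,  0.996 ,  1.0726],
       [ 0.    ,  0.    ,  0.    ,  1.    ]])}
scene {'fx': 617.4329393704719, 'fy': 617.4329393704719, 'cx': 325.18021305220157, 'cy': 230.62045658994305, 'pose': array([[-0.2059,  0.6677, -0.7154, -0.6161],
       [-0.9784, -0.1547,  0.1372,  0.2271],
       [-0.0191,  0.7282,  0.6851,  1.2716],
       [ 0.    ,  0.    ,  0.    ,  1.    ]])}
{'fx': 372.06029429032475, 'fy': 372.06029429032475, 'cx': 316.11356757345186, 'cy': 231.89934399434955, 'T_tool_cam': array([[ 1.    , -0.0007,  0.0007,  0.0001],
       [ 0.0009,  0.2753, -0.9613, -0.1707],
       [ 0.0004,  0.9613,  0.2753,  0.0767],
       [ 0.    ,  0.    ,  0.    ,  1.    ]])} 0.1 [[ 0.2317 -0.0001  0.9728]
 [-0.9728  0.001   0.2317]
 [-0.001  -1.      0.0001]]
```

View pics/top0.png

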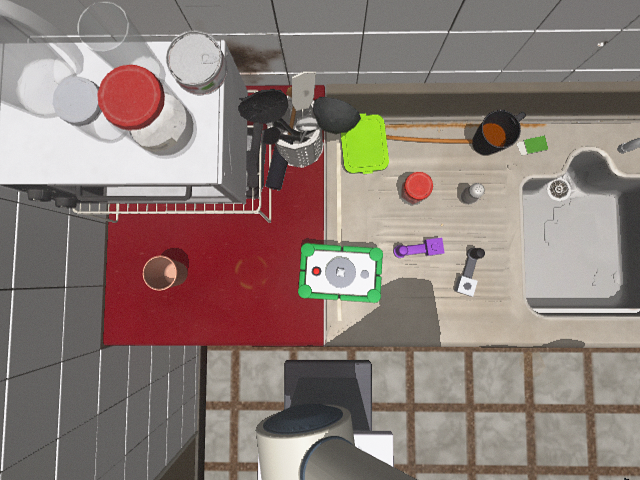

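View pics/scene0.png

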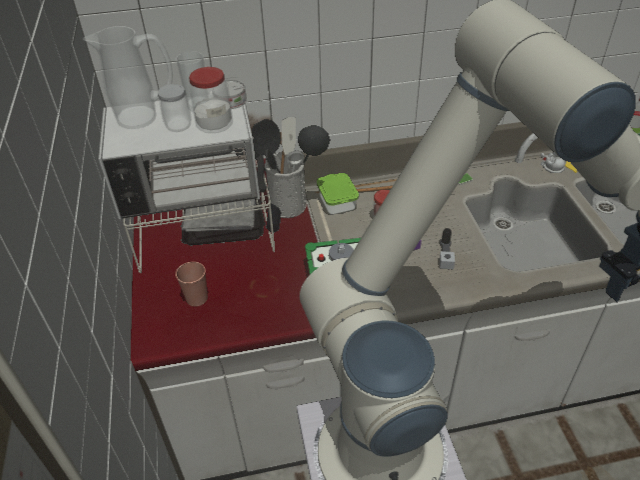

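```bash
cat > h.py <<'E'
import numpy as np,cv2
from bench import ctrl
np.set_printoptions(precision=4,suppress=True)
def pose(n):
    p=ctrl.camera_params(n)
    if n=="wrist":
        T=np.eye(4);T[:3,:3]=ctrl.current_eef_rot();T[:3,3]=ctrl.current_tool_pos()
        return p,T@p["T_tool_cam"]
    return p,p["pose"]
def w(p,T,u,v,z):
    d=T[:3,:3]@np.array([(u-p["cx"])/p["fx"],-(v-p["cy"])/p["fy"],-1.]); o=T[:3,3]
    return (o+d*(z-o[2])/d[2])
def down(a): # tool x axis (jaw direction) at angle a deg in the world xy-plane, tool y down
    a=np.radians(a);x=np.array([np.cos(a),np.sin(a),0]);y=np.array([0,0,-1.]);return np.c_[x,y,np.cross(x,y)]
E
python3 - <<'E'
from h import *
im=cv2.imread("pics/top0.png")
cv2.imwrite("pics/crop.png",cv2.resize(im[230:310,290:490],None,fx=4,fy=4,interpolation=cv2.INTER_CUBIC))
p,T=pose("top")
for n,u,v,z in[("hub",467,286,.03),("knob",477,253,.057),("shaft",341,272,.109),("pin",316,271,.07),("tumbler",165,272,.1),("jar",417,187,.086),("salt",476,190,.09)]: print(n,w(p,T,u,v,z))
E
```

```text
hub [ 0.4979 -0.3329  0.03  ]
knob [ 0.5738 -0.3494  0.057 ]
shaft [ 0.5292 -0.0362  0.109 ]
pin [0.5318 0.0197 0.07  ]
tumbler [0.5287 0.3548 0.1   ]
jar [ 0.7218 -0.2092  0.086 ]
salt [ 0.7138 -0.3403  0.09  ]
```

View pics/crop.png

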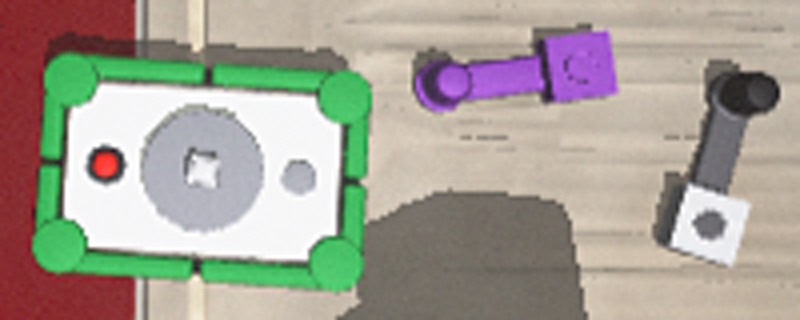

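```bash
python3 - <<'E'
from h import *
import pickle
p,T=pose("top"); r=lambda u,v,z:w(p,T,290+u/4-.4,230+v/4-.4,z)
P={k:r(u,v,.075) for k,u,v in[("a",60,246),("b",335,262),("c",344,95),("d",71,80)]}
for k in P: print(k,P[k])
print("ctr",sum(P.values())/4, "shaft",r(203,171,.109),"pin",r(106,165,.075))
for a in(-90,0,90):
    print(a,ctrl.ik([.529,-.036,.21],down(a)),ctrl.ik([.529,-.036,.21],down(a)) is not None)
D={}
for n,pos,a in[("crank",[.52,-.34,.16],-90),("tub",[.529,-.036,.21],-90)]:
    ctrl.goto(pos,down(a)); ctrl.sleep(.3)
    D[n]=pose("wrist"); im=ctrl.read_camera("wrist"); cv2.imwrite(f"pics/w_{n}.png",im)
    print(n,ctrl.current_t(),ctrl.current_tool_pos(),ctrl.current_q())
pickle.dump(D,open("D.pkl","wb"))
E
```

```text
a [0.4865 0.0451 0.075 ]
b [ 0.4779 -0.1096  0.075 ]
c [ 0.5719 -0.1155  0.075 ]
d [0.5803 0.0393 0.075 ]
ctr [ 0.5291 -0.0351  0.075 ] shaft [ 0.5285 -0.0348  0.109 ] pin [0.5321 0.0193 0.075 ]
-90 [-10.3471  20.9183  90.732   -0.      68.3497  79.6529] True
0 [-10.3471  20.9183  90.732   -0.      68.3497 -10.3471] True
90 [ -10.3471   20.9183   90.732    -0.       68.3497 -100.3471] True
crank 2.15 [ 0.5198 -0.3403  0.16  ] [-38.7185  31.0413  81.3118  -0.0005  67.6435  51.3115]
tub 3.675 [ 0.529  -0.0365  0.2098] [-10.3986  20.9391  90.7249   0.0003  68.3481  79.6467]
```

View pics/w_crank.png

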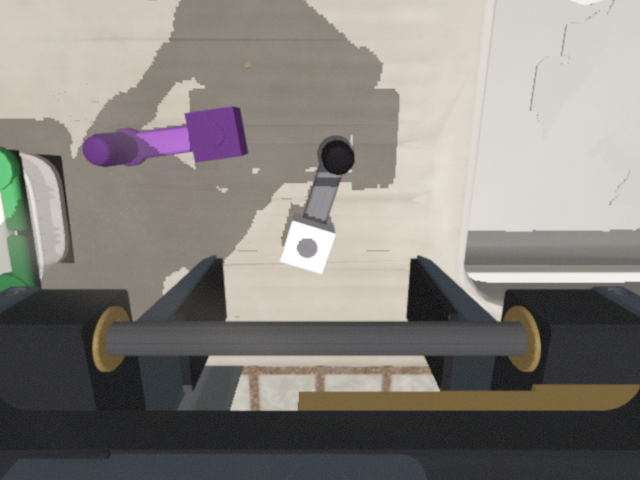

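View pics/w_tub.png

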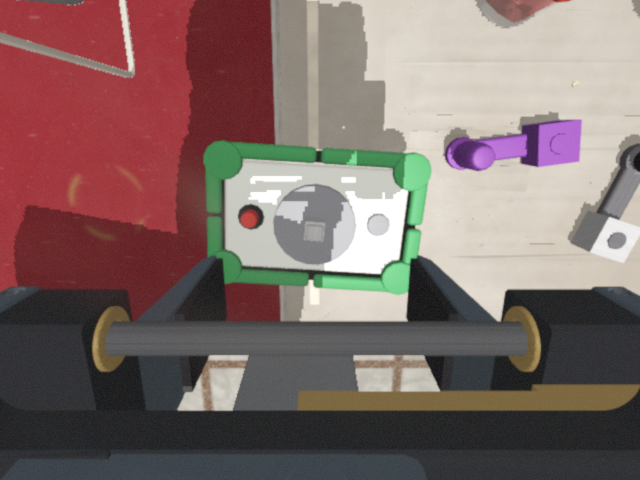

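```bash
python3 - <<'E'
from h import *
import pickle
D=pickle.load(open("D.pkl","rb"))
p,T=D["crank"]; print("hub",w(p,T,307,247.5,.03),"knob",w(p,T,338,157,.057))
p,T=D["tub"]
for k,u,v in[("a",227,267),("b",397,277),("c",412,172),("d",222,160)]: print(k,w(p,T,u,v,.075))
print("housing",w(p,T,314.5,223.5,.088),"shaft",w(p,T,314,231,.109),"pin",w(p,T,251,217,.07))
a=cv2.imread("pics/w_tub.png")[140:300,195:435]; b=cv2.imread("pics/w_crank.png")[120:290,260:380]
A=cv2.resize(a[55:135,65:175],None,fx=5,fy=5,interpolation=cv2.INTER_CUBIC);B=cv2.resize(b,None,fx=2,fy=400/170,interpolation=cv2.INTER_CUBIC)
cv2.imwrite("pics/c2.png",np.hstack([A,B])); print(A.shape)
E
```

```text
hub [ 0.4965 -0.3328  0.03  ] knob [ 0.5744 -0.3565  0.057 ]
a [0.4862 0.0415 0.075 ]
b [ 0.4767 -0.1083  0.075 ]
c [ 0.5691 -0.1151  0.075 ]
d [0.5788 0.0394 0.075 ]
housing [ 0.5291 -0.0355  0.088 ] shaft [ 0.5287 -0.0352  0.109 ] pin [0.5301 0.0191 0.07  ]
(400, 550, 3)
```

View pics/c2.png

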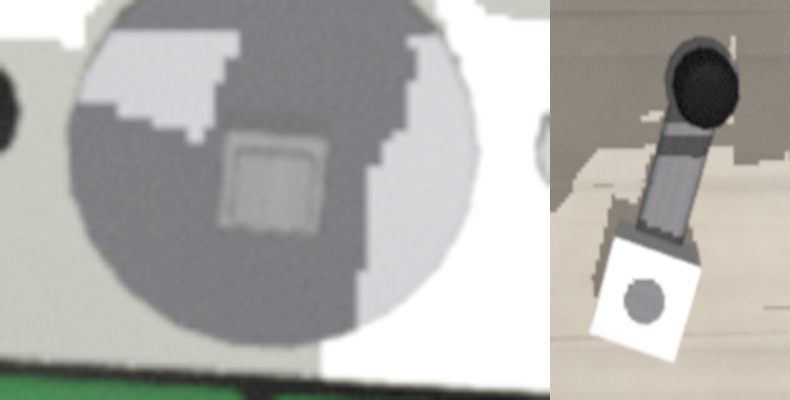

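Crank = steel hub (307,247) with black knob (338,157) in the wrist view. The purple look‑alike at (215,135) is rejected. The tub pads, pin (251,217) and shaft (314,231) agree between the two cameras. Next I press the corners.

```bash
cat >> h.py <<'E'
C=np.array([.5287,-.0352]); 
PAD=dict(a=(.4865,.0438),b=(.4777,-.1094),c=(.5706,-.1150),d=(.5795,.0391))
E
python3 - <<'E'
from h import *
R=down(-93)
ctrl.command_gripper(0.0); first=True
for k in "abcd":
    x,y=PAD[k]
    if first: ctrl.goto([x,y,.1],R)
    else: ctrl.move_l([x,y,.095],.25)
    first=False
    hit=ctrl.move_l([x,y,.064],.04,contact_N=22)
    z=ctrl.current_tool_pos()[2]; f=ctrl.current_contact_force()
    print(k,hit,z,f,ctrl.current_t())
    ctrl.move_l([x,y,.095],.15)
E
```

```text
a True 0.06981475429071438 [-4.6927 -0.6783 21.5064] 6.3917
b True 0.06974093562533754 [-4.8866  2.1984 22.5957] 8.1
c True 0.06974853189468615 [-6.3064  2.1413 21.9584] 9.575
d True 0.06974012104934724 [-6.1783 -2.3877 21.8001] 11.3
```

```bash
python3 - <<'E'
from h import *
R=down(-107)
x,y=PAD['d']; ctrl.move_l([x,y,.16],.3)
ctrl.command_gripper(.8)
h=np.array([.4972,-.3329])
ctrl.goto([*h,.07],R)
print(ctrl.move_l([*h,.004],.08,contact_N=15),ctrl.current_tool_pos(),ctrl.current_t())
ctrl.command_gripper(0.0); print("grip",ctrl.current_grip_width()*91)
ctrl.move_l([*h,.16],.2)
ctrl.goto([*C,.16],down(-95.7)); ctrl.sleep(.2)
print(ctrl.current_contact_force(),ctrl.current_tool_pos(),ctrl.current_t())
D=pose("wrist"); cv2.imwrite("pics/held.png",ctrl.read_camera("wrist")[60:360])
p,T=D
E
```

```text
False [ 0.4974 -0.3331  0.0044] 15.5917
grip 37.851853826387924
[ 0.2846 -0.4363 -1.4127] [ 0.5289 -0.0362  0.1599] 18.5
```

View pics/held.png

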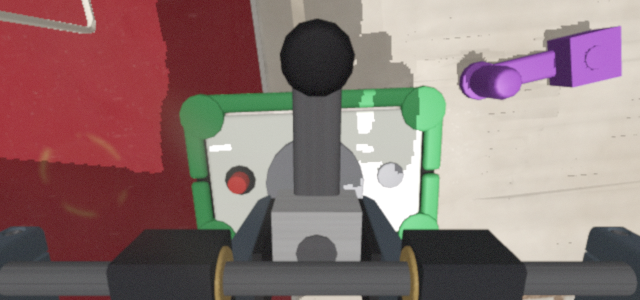

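```bash
python3 - <<'E'
from h import *
p,T=pose("wrist"); t=ctrl.current_tool_pos(); R=ctrl.current_eef_rot()
for n,u,v,z in[("knobtop",317.5,117.5,.0526),("hubdot",317.5,307.5,.0256)]:
    q=w(p,T,u,v,t[2]+z); print(n,q,(R.T@(q-t)))
print(t,R)
E
```

```text
knobtop [ 0.6074 -0.045   0.2125] [ 0.0009 -0.0526  0.0791]
hubdot [ 0.53   -0.0373  0.1855] [ 0.0011 -0.0256  0.0013]
[ 0.5288 -0.0361  0.1599] [[-0.1007 -0.      0.9949]
 [-0.9949 -0.     -0.1007]
 [ 0.     -1.     -0.    ]]
```

```bash
python3 - <<'E'
from h import *
G=np.array([.5287,-.0347])
R=down(-95.7)
def to(z,**k):
    return ctrl.move_l([*G,z],ori=R,**k)
to(.122,vel=.1); t=ctrl.current_tool_pos(); print(t)
off=np.array([G[0]-t[0],G[1]-t[1]]); G=G+off
print(to(.0915,vel=.03,contact_N=12),ctrl.current_tool_pos(),ctrl.current_contact_force(),ctrl.current_wrist_torque(),ctrl.current_t())
E
```

```text
[ 0.5288 -0.0348  0.1222]
True [ 0.5285 -0.0346  0.092 ] [-0.5539  0.8804  6.2227] [-0.0475  0.1337 -0.0186] 20.0333
```

```bash
cat >> h.py <<'E'
G=np.array([.5286,-.0347]); TH0=-5.7
def knob(th,o=(0,0),z=.107,r=.0803):
    t=np.radians(th); return [G[0]+o[0]+r*np.cos(t),G[1]+o[1]+r*np.sin(t),z]
def wind(th,n,o=np.zeros(2),step=12,gain=3e-5):
    fm=0
    for i in range(n):
        th-=step; ctrl.move_l(knob(th,o),.1)
        F=ctrl.current_contact_force(); u=np.array([np.cos(np.radians(th)),np.sin(np.radians(th))])
        fr=F[:2]@u; fm=max(fm,np.hypot(*F[:2]))
        if i%5==4: print(th,"Fr %.1f Ft %.1f Fz %.1f"%(fr,F[:2]@[-u[1],u[0]],F[2]),o*1e3,ctrl.current_t())
        if abs(fr)>4: o=o+gain*fr*u
        if np.hypot(*F[:2])>30: print("STOP",F);break
    print("maxF",fm); return th,o
E
python3 - <<'E'
from h import *
for th in range(0,360,30):
    if ctrl.ik(knob(th),down(-95.7)) is None: print("no ik",th)
ctrl.command_gripper(.55)
t=ctrl.current_tool_pos(); ctrl.move_l([t[0],t[1],.165],.2)
ctrl.move_l(knob(TH0,z=.165,r=.08),.2); ctrl.move_l(knob(TH0,r=.08),.1,contact_N=15)
ctrl.command_gripper(0.0); print(ctrl.current_grip_width()*91,ctrl.current_tool_pos(),ctrl.current_contact_force(),ctrl.current_t())
print(wind(TH0,10))
E
```

```text
24.799112472900806 [ 0.6084 -0.0427  0.1072] [ 0.7673 -0.1301  0.4966] 22.75
-65.7 Fr -2.5 Ft 0.1 Fz 0.3 [-0.2322  0.1308] 24.3333
-125.7 Fr 5.3 Ft -0.6 Fz 3.6 [-0.3168 -0.1319] 25.9167
maxF 5.3010216457233925
(-125.7, array([-0.0004, -0.0003]))
```

```bash
python3 - <<'E'
from h import *
a=ctrl.read_camera("top")[215:325,270:410]; b=ctrl.read_camera("wrist")
cv2.imwrite("pics/mid.png",np.hstack([cv2.resize(a,(509,400),interpolation=cv2.INTER_CUBIC),cv2.resize(b[:400,200:491],None,fx=1,fy=1)]))
print(ctrl.current_grip_width()*91,ctrl.current_tool_pos(),ctrl.current_contact_force(),ctrl.current_t())
E
```

```text
24.468491610830256 [ 0.4816 -0.1001  0.1069] [-4.8964 -3.1116  6.5236] 26.0167
```

View pics/mid.png

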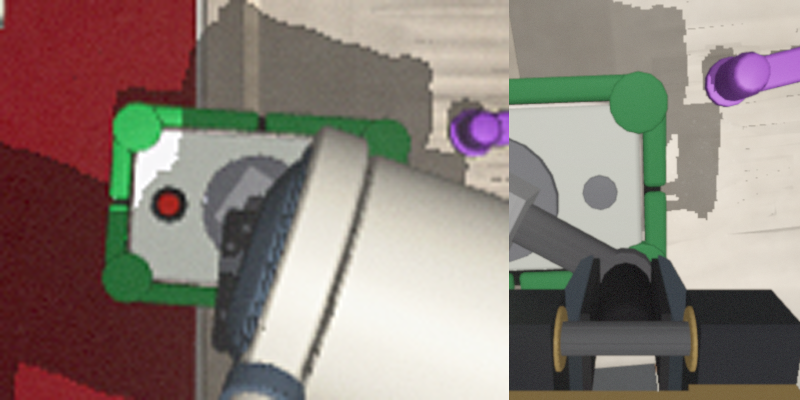

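```bash
python3 - <<'E'
from h import *
th,o=wind(-125.7,25,np.array([-.0004,-.0003]))
print(ctrl.current_grip_width()*91,ctrl.current_tool_pos(),knob(th,o),o)
if abs(th+425.7)<1 and ctrl.current_grip_width()*91>22: print(wind(th,30,o))
print(ctrl.current_grip_width()*91)
E
```

```text
-185.7 Fr 3.0 Ft -0.7 Fz 3.7 [-0.4969 -0.3881] 27.6
-245.7 Fr 3.4 Ft 0.3 Fz 3.3 [-0.4969 -0.3881] 29.1833
-305.7 Fr 0.3 Ft -0.7 Fz 2.9 [-0.4969 -0.3881] 30.7667
-365.7 Fr -2.2 Ft -1.5 Fz 1.6 [-0.4969 -0.3881] 32.35
-425.7 Fr -4.2 Ft 0.8 Fz 0.6 [-0.59   -0.3051] 33.9333
maxF 4.381903705481171
24.620780239389784 [ 0.5612 -0.1081  0.1071] [np.float64(0.5610032304571594), np.float64(-0.1080770985137435), 0.107] [-0.0006 -0.0002]
-485.7 Fr -1.1 Ft -0.8 Fz 3.1 [-0.6414 -0.1914] 35.5167
-545.7 Fr -0.6 Ft -1.1 Fz 1.8 [-0.6414 -0.1914] 37.1
-605.7 Fr -1.4 Ft -0.1 Fz 2.2 [-0.6414 -0.1914] 38.6833
-665.7 Fr -2.1 Ft -0.6 Fz 2.8 [-0.6414 -0.1914] 40.2667
-725.7 Fr -0.9 Ft -0.8 Fz 0.6 [-0.6414 -0.1914] 41.85
-785.7 Fr -1.5 Ft -0.3 Fz 0.2 [-0.6414 -0.1914] 43.4333
maxF 3.62445596609101
(-785.7, array([-0.0006, -0.0002]))
24.631598174102184
```

Wound 780°. Next I release, back off and look.

```bash
python3 - <<'E'
from h import *
ctrl.command_gripper(.55)
t=ctrl.current_tool_pos(); ctrl.move_l([t[0],t[1],.2],.15)
ctrl.goto([.43,-.0352,.19],down(-90)); ctrl.sleep(.3)
im=ctrl.read_camera("wrist")
cv2.imwrite("pics/fin.png",cv2.resize(im[0:300,130:530],None,fx=2,fy=2,interpolation=cv2.INTER_CUBIC))
cv2.imwrite("pics/topfin.png",ctrl.read_camera("top"))
print(ctrl.current_tool_pos(),ctrl.current_t())
E
```

```text
[ 0.4303 -0.0354  0.1898] 45.825
```

View pics/fin.png

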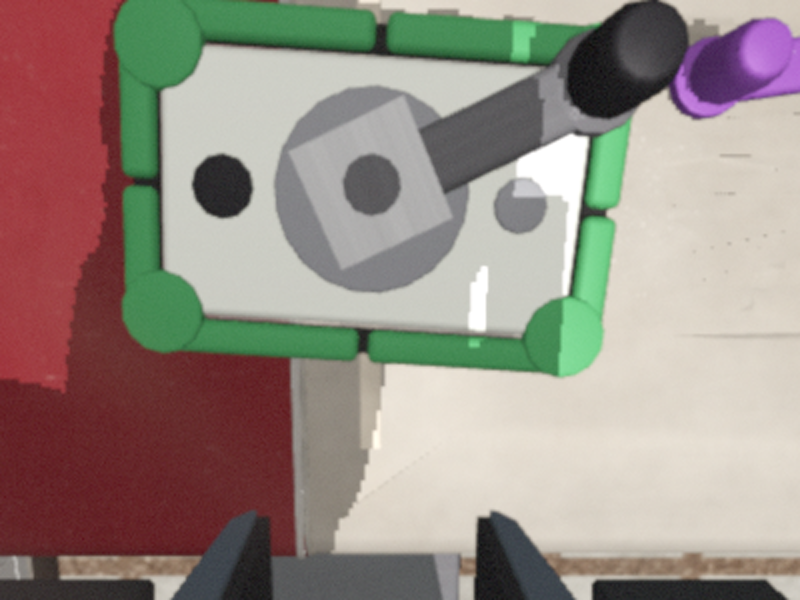

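View pics/topfin.png

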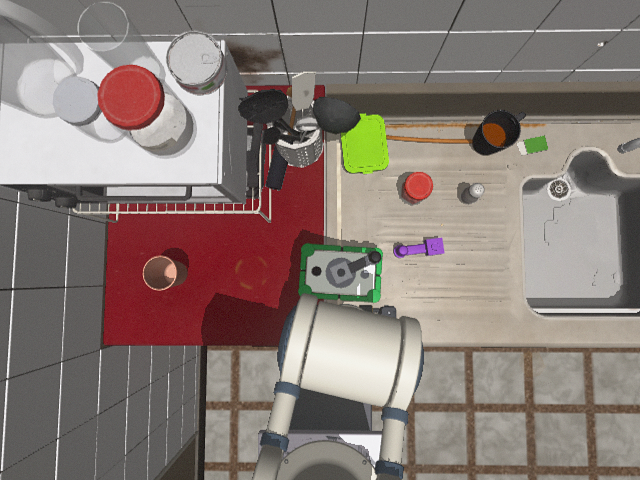

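The pin at (222,185) in the crop has gone below its collar, and the crank sits square on the housing at (371,185). The jar, shaker and tumbler have not moved.

```bash
python3 -c "
from bench import ctrl
print(ctrl.current_contact_force(),ctrl.current_t());ctrl.sign_off()"
```

```text
[-0.87039365  0.58047519 -0.64877772] 45.825
the job is handed in; nothing more can be done
```

The tub is closed up and the job was handed in at 45.8 s, against the 72 s limit.

- **Rim:** I pressed all four corners (a, b, c, d) to a firm stop at about 22 N. Each stopped at 69.7–69.8 mm, where 70 mm is seated.
- **Crank:** I gripped the steel and black crank by its hub and lowered it onto the square shaft until it rested on the pump housing. I then wound it clockwise by the knob through about 780° (2.17 turns). The highest sideways force I read was about 5 N.
- **Last checks:** The final pictures show the red pin gone into its collar, so it is probably slightly past level, which the task says does no harm. The crank is still on the shaft, the gripper is clear, and the jar, shaker and tumbler have not moved.
- **Disagreements:**
  - The knob's grip width read 24.6 mm rather than 26 mm.
  - The expected force of about 1.5 N along the turning path did not show clearly in the readings. The pictures confirm the shaft turned.

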